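Lean the shade plate on its stand

ROBOT

A 6-joint arm with a two-finger parallel gripper is mounted at the origin on a cart in front of the work surface, level with it; the furniture and walls round the work are solid. World frame = base frame: x ahead of the robot, y to its left, z up, the work surface at z = 0. Lengths are in m, angles in rad, forces in N, time in s.
With the tool pointing down it reaches from about 0.35 to 0.775 m from the base axis. Payload 7.3 kg.
Tool frame: the origin (TCP) lies at the very end of the fingers, on their centre line; the grasp point (between the pads) lies 19 mm behind it; z points along the fingers, y is the line along which they close (so a half turn about z gives the same grasp; the last joint's range is limited). The gripper opens to 92 mm and grips with 3 to 60 N. Pads are 19 mm wide; open, the fingers measure 130 mm over their backs; the gripper's body (75 mm by 190 mm) begins 47 mm behind the grasp point.
Start: joints at [1.177, 0.342, 1.524, -0, 1.275, -0.146], TCP at [0.129, 0.509, 0.227] pointing down, gripper open.
Joint ranges: [-2.53, 2.53], [-0.77, 2.02], [0.04, 2.7], [-1, 4.14], [0.28, 2.66], [-3.11, 3.11]. Speed limits (rad/s): [2.57, 2.57, 3.14, 3.14, 3.14, 3.14].

INTERFACE

Orientations are given as [roll, pitch, yaw] about the fixed x, y, z axes, in that order (R = Rz(yaw) Ry(pitch) Rx(roll)).
In Python, from cell import robot gives the robot as it stands.
- The arm moves only by the tool apply_moves, never from a script. Its argument "motion" is text: rows parted by semicolons, each of 7 numbers parted by spaces: the opening in per cent of the stroke, from 0 (shut) to 100 (fully open), then the shift along the tool's x, y, z in cm, then the turn, a rotation vector about the tool's x, y, z in rad. A call has 1 to 20 rows; each row shifts and turns the commanded pose from where the row before left it, along the tool's axes as they then stand; what a row does not reach is not made up. A row lasts 1/8 s, in which the tool goes at most 62.5 mm and 10.7 degrees, less where a joint would pass 70% of its speed; a pose out of reach is approached as far as the arm can. A call with a gripper value outside its range is refused whole. The fingers move at their own pace and stop on an object; "force" is the grip in N (left out, the last holds). Time passes only in rows, so rows that do not move let the fingers close. It gives the time, the measured TCP pose, the force, the opening and the grip force at its end, in the units of the state.
- robot.observe(): the state, without advancing time (a new reading comes with each control period).
- robot.read_camera(name): name is "side" or "top"; returns a dict with "img" (480x640x3 uint8, red, green, blue), "fovy" (degrees; the focal length in pixels is half the picture's height over the tangent of half this angle, whatever the lens; pixels are square), "cx", "cy" (the principal point, pixels), "R" (3x3) and "t" (3): a world point X has camera coordinates R X + t. Camera axes: x right, y down, z forward; pixel columns grow to the right and rows downward; lengths in m; the calibration is good to about 2 mm. A picture is of the moment at which its call begins. There is no depth.
- robot.hand_in(): hands the job in; it is judged then, once.
Trained networks look in a picture, given as the dict that the camera call returned (one of the last four; its "shot" number tells which), for a name from the list of things; names that differ only in an ending like _2 or _b are one class to them, and where a whole thing is asked for, a point or a joint stands for the part that bears it (a point fixed in the world has none). Each returns a list of dicts, best first, with "score" (0 to 1); they miss things now and then, are a little off and sometimes report something else, mostly with a low value. They report only what shows in the picture. A call takes as long as a camera call.
- robot.search_frame(target, picture): "centre" ([x, y, z] in m, in world coordinates, good to about 4 mm: the middle of the surface that is visible of it).
- robot.trace(target, picture): "pixels" (480x640 bool, what is visible of it).
The state is a dict: "time": time; "qpos": joint angles; "qvel": joint speeds; "joint_efforts": joint torques, N m; "tool_pos": TCP position; "tool_rot": TCP orientation; "contact_force": force on the tool from outside, world axes, zero at the start; "torque": the same for the moment, N m; "opening": finger opening in m; "grip_force": force on a finger pad.
Only numpy, scipy, OpenCV 4.12 (cv2) and the standard library are available. Lean on these libraries where they do the work, as an engineer would, in place of code of your own. Each camera call takes 0.05 s, during which the arm holds its last target. There are 200 camera calls.

TASK

Take the taller of the two white shade plates out of the grey rack and lean it on the aluminium stand: bottom edge down on the stand's ledge behind the lip, plate leaning back on the sloped backstop, roughly centred and square to it, with the grey stripes facing out. Let go so that it stays there; leave the shorter plate in the rack and the open tin of roe where it is.

Things in the scene. Friction and masses are not known exactly. Their poses are not given: they have to be found in the camera images.
- tall_plate: The plate to move: white plastic, 90 wide x 130 tall x 10 mm thick, about 0.13 kg, upright in a rack slot. Five stripes, light grey to black, on the lower part of its front. Origin: centre of its bottom face; z up its height, y along its width, x through its thickness, striped face at x = -5 mm.
- short_plate: Bystander: like plate, 85 mm tall, three stripes, same frame. It stands in the rack's other slot, parallel to the tall plate, 90 mm before or behind it. Rack: fixed grey block 150 x 112 x 30 mm; slots 14 mm wide, 98 long, 22 deep, floor 8 mm above the table.
- stand: Fixed aluminium stand, 150 mm wide (y), 101 high. Origin: on the table below its ledge's inner corner; z up, front -x, towards the robot. Flat backstop, leaning back (+x) 20 deg from vertical, rises 75 mm up the slope from the corner line x = 0, z = 30 mm. Ledge: square to it (rises to the front), 22 mm deep; lip 10 mm high. A plate flat on the backstop has its bottom centre at x = -5, z = 32 mm.
- roe_tin: Bystander: open round gold-coloured tin of black roe, 90 mm across, 35 mm high, loose on the table. Origin: centre of its underside, z up.

How it is judged:
By the outcome, as a careful person would: the job done as asked, in the order asked, and still so for the second after the job is handed in, with the robot touching nothing.
It also fails if it takes over 38 s, if anything falls off the work surface, if the arm or the gripper's body presses on something with over 40 N, if the wrist force passes 120 N, or if a joint passes its speed limit or range.

## Working session

There is one attempt and no reset: what is moved stays moved. The work goes in short steps, Python scripts to look and compute and a tool call to move; the robot and the scene stay as the last step left them, time stands still between calls to the robot, and variables do not carry over. Pictures are saved under pics/ and viewed, at most 10 in all, crops included, and the job is handed in when it is done.

Besides the shell and the picture viewer there is one more tool, called by a JSON object that holds its "api" and its "payload", one argument or row to a line. apply_moves: Moves the arm, as the interface text tells. Its arguments: {"type":"object","properties":{"motion":{"type":"string"},"force":{"type":"number"}},"required":["motion"]}

```bash
mkdir -p pics
cat > h.py <<'E'
from cell import robot
import numpy as np, cv2
def K(p):
    f=240/np.tan(np.radians(p["fovy"])/2); return f,p["cx"],p["cy"]
def proj(p,X):
    f,cx,cy=K(p); X=np.atleast_2d(X)@np.array(p["R"]).T+np.array(p["t"])
    return np.c_[f*X[:,0]/X[:,2]+cx, f*X[:,1]/X[:,2]+cy]
def back(p,uv,z):
    f,cx,cy=K(p);R=np.array(p["R"]);o=-R.T@np.array(p["t"])
    d=R.T@np.array([(uv[0]-cx)/f,(uv[1]-cy)/f,1]); return o+d*(z-o[2])/d[2]
def save(p,n): cv2.imwrite("pics/"+n,p["img"][:,:,::-1])
E
python3 - <<'E'
from h import *
np.set_printoptions(precision=4,suppress=True)
for c in("side","top"):
    p=robot.read_camera(c); save(p,c+"0.png"); print(c,p["fovy"],-np.array(p["R"]).T@p["t"])
    for n in("tall_plate","short_plate","stand","roe_tin"):
        for d in robot.search_frame(n,p)[:3]: print(n,np.array(d["centre"]),d["score"],proj(p,d["centre"]))
print(robot.observe())
E
```

```text
side 52.376103309243845 [ 0.227  -0.6442  0.5087]
tall_plate [ 0.5543 -0.179   0.0906] 0.75 [[418.6275 278.2139]]
short_plate [ 0.4617 -0.1767  0.0697] 0.86 [[358.3298 305.1331]]
short_plate [0.5149 0.1978 0.0438] 0.35 [[302.8276 198.9419]]
stand [0.5117 0.2003 0.0385] 0.97 [[301.0414 201.0015]]
roe_tin [ 0.4155 -0.0172  0.03  ] 0.66 [[290.9658 273.0183]]
top 44.611980954995175 [0.4385 0.0293 0.944 ]
tall_plate [ 0.5571 -0.1683  0.1151] 0.7 [[456.0524 182.3477]]
short_plate [ 0.4681 -0.1579  0.0946] 0.69 [[448.2077 245.4259]]
stand [0.5133 0.2173 0.0294] 0.94 [[198.7563 225.353 ]]
roe_tin [ 0.4191 -0.0037  0.0295] 0.61 [[341.64  281.435]]
{'time': 0.5, 'qpos': array([ 1.177 ,  0.342 ,  1.5242, -0.    ,  1.2754, -0.146 ]), 'qvel': array([ 0.0006,  0.0001, -0.0026,  0.0003, -0.0004, -0.0008]), 'joint_efforts': array([ -0.0012, -43.0816, -24.4315,   0.0717,   0.049 ,  -0.    ]), 'tool_pos': array([0.1287, 0.509 , 0.2267]), 'tool_rot': array([3.1416, 0.    , 2.8938]), 'contact_force': array([ 0.1216,  0.2231, -0.5322]), 'torque': array([-0.0392, -0.0529,  0.0644]), 'grip_force': 0.0, 'opening': 0.09191728489775858}
```

View pics/side0.png

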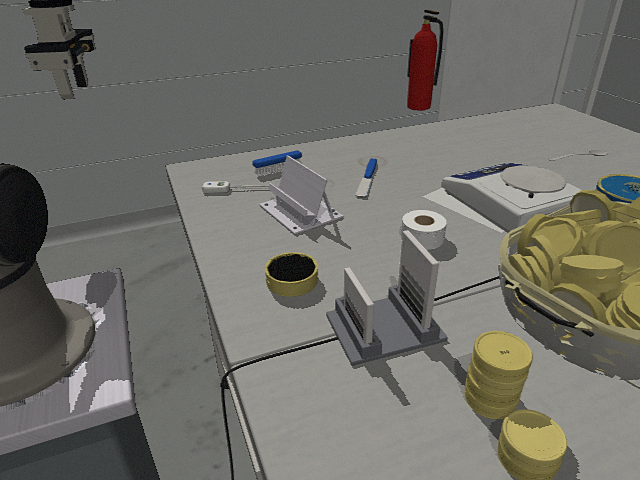

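View pics/top0.png

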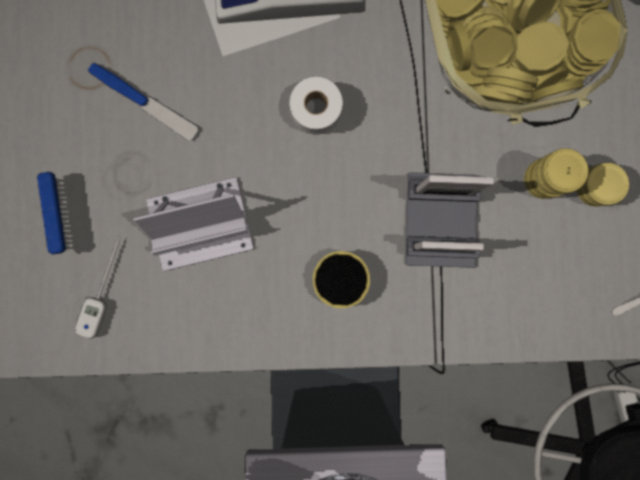

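Stripes on both plates face the robot (-x), around pixel (418,300) in side. The tall plate is behind the short one, and the stand is turned slightly. Next I fit the poses.

```bash
cat > fit.py <<'E'
from h import *
from scipy.optimize import minimize
def box(x,y,yaw,H,z0=.008):
    c=np.array([[a,b,h] for a in(-.005,.005) for b in(-.045,.045) for h in(z0,z0+H)])
    R=np.array([[np.cos(yaw),-np.sin(yaw),0],[np.sin(yaw),np.cos(yaw),0],[0,0,1]])
    return c@R.T+[x,y,0]
def hull(p,X,S=4):
    m=np.zeros((480*S,640*S),np.uint8); q=cv2.convexHull(np.round((proj(p,X)+.5)*S).astype(np.int32)); cv2.fillConvexPoly(m,q,1)
    return cv2.resize(m.astype(np.float32),(640,480),interpolation=cv2.INTER_AREA)
E
python3 - <<'E'
from fit import *
np.set_printoptions(precision=4,suppress=True)
P=[robot.read_camera(c) for c in("side","top")]
for n,H,x0 in(("tall_plate",.13,.557),("short_plate",.085,.467)):
    M=[]
    for p in P:
        r=robot.trace(n,p); M.append(np.array(r[0]["pixels"],np.float32)); print(n,r[0]["score"],M[-1].sum(),cv2.minAreaRect(np.argwhere(M[-1]>0)[:,::-1].astype(np.float32)))
    # only above rack top (z>.03)
    for use in((0,1),(0,),(1,)):
        f=lambda v:sum(np.abs(hull(P[i],box(v[0],v[1],v[2],H-.022,.03))-M[i]).sum() for i in use)
        r=min((minimize(f,[x0,-.17,y],method="Nelder-Mead",options=dict(initial_simplex=np.array([[x0,-.17,y],[x0+.01,-.17,y],[x0,-.16,y],[x0,-.17,y+.08]]))) for y in(-.05,.05)),key=lambda r:r.fun)
        print(n,use,r.x,r.fun)
    if H>.1: 
      for p in P:
        for q in [cv2.convexHull(np.round(proj(p,box(*r.x,H-.022,.03))).astype(np.int32))]: pass
for p in P:
    m=np.array(robot.trace("stand",p)[0]["pixels"]); print("stand",m.sum(),cv2.minAreaRect(np.argwhere(m)[:,::-1].astype(np.float32)))
a=cv2.resize(P[0]["img"][145:240,255:350],None,fx=4,fy=4,interpolation=cv2.INTER_CUBIC)
b=cv2.resize(P[1]["img"][170:275,135:260],None,fx=3.2,fy=3.2,interpolation=cv2.INTER_CUBIC)
o=np.zeros((400,800,3),np.uint8); o[:380,:380]=a; o[:336,400:800]=b
cv2.imwrite("pics/crop.png",o[:,:,::-1])
E
```

```text
tall_plate 0.93 2562.0 ((416.7664489746094, 279.0696716308594), (37.75340270996094, 93.9760971069336), 5.19442892074585)
tall_plate 0.62 1209.0 ((455.0108642578125, 184.61141967773438), (77.74778747558594, 18.770536422729492), 1.5911402702331543)
tall_plate (0, 1) [ 0.5568 -0.1678 -0.0829] 330.3125
tall_plate (0,) [ 0.5555 -0.1689 -0.0975] 101.9375
tall_plate (1,) [ 0.5577 -0.1699 -0.039 ] 78.875
short_plate 0.82 1418.0 ((358.13946533203125, 304.8590393066406), (77.13442993164062, 27.182262420654297), 60.64224624633789)
short_plate 0.62 581.0 ((449.0010681152344, 245.9677734375), (68.02912902832031, 9.092042922973633), 1.8476102352142334)
short_plate (0, 1) [ 0.4672 -0.1626 -0.0789] 279.3125
short_plate (0,) [ 0.4652 -0.1658 -0.0891] 86.875
short_plate (1,) [ 0.4685 -0.1644 -0.0613] 49.4375
stand 3400 ((304.26531982421875, 202.42056274414062), (78.16950988769531, 63.62914276123047), 32.735225677490234)
stand 7169 ((192.35275268554688, 225.61688232421875), (74.68709564208984, 108.80050659179688), 76.32869720458984)
```

View pics/crop.png

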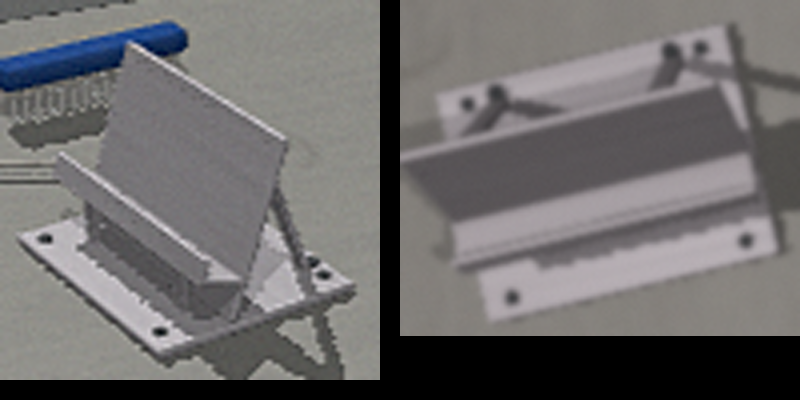

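Run:
```python
from h import *
from scipy.optimize import least_squares
np.set_printoptions(precision=4,suppress=True)
P=[robot.read_camera(c) for c in("side","top")]
T=[.0256,.1005];C=[0,.03];L=[-.0178,.0469]
obs=[(0,T,1,287,155.75),(0,T,-1,326.5,180.75),(0,C,-1,315,215.5),(0,L,1,270,183.75),(0,L,-1,307,213),
(1,T,1,136.6,220),(1,T,-1,234.1,197.5),(1,C,1,152.2,239.4),(1,C,-1,244.4,218.4),(1,L,1,153.75,252.8),(1,L,-1,246,229.4)]
def res(v,use=(0,1)):
    c,s=np.cos(v[2]),np.sin(v[2]);r=[]
    for i,q,e,u,w in obs:
        if i in use:
            x,y=q[0],e*.075; r+=list(proj(P[i],[v[0]+c*x-s*y,v[1]+s*x+c*y,q[1]])[0]-[u,w])
    return np.array(r)
for use in((0,1),(0,),(1,)):
    r=least_squares(res,[.5,.2,.15],args=(use,),loss="soft_l1"); print(use,r.x); print(res(r.x,use).reshape(-1,2))
p=P[1]  # rack outline at z=.03 in top view
print([back(p,q,.03) for q in((407,173),(407,264),(477,267))])
```

```text
(0, 1) [0.5063 0.2172 0.2022]
[[-0.0663  0.0168]
 [-0.6501 -0.1463]
 [ 0.4766  0.6946]
 [ 0.8416 -0.226 ]
 [ 0.5955 -1.7695]
 [-2.4658  1.1087]
 [ 1.3268 -0.0707]
 [-0.2594  1.338 ]
 [ 1.1556  0.3921]
 [-2.4832 -1.3126]
 [ 0.7379 -0.3215]]
(0,) [0.5055 0.2165 0.2028]
[[-0.3529  0.2104]
 [-0.8969  0.0816]
 [ 0.2313  0.9501]
 [ 0.5494 -0.0069]
 [ 0.3414 -1.5118]]
(1,) [0.5068 0.2172 0.2001]
[[-2.4598  0.7158]
 [ 1.3771 -0.2507]
 [-0.2881  0.982 ]
 [ 1.1685  0.2331]
 [-2.5365 -1.6704]
 [ 0.7272 -0.4782]]
[array([ 0.5863, -0.1119,  0.03  ]), array([ 0.4432, -0.1066,  0.03  ]), array([ 0.4353, -0.2157,  0.03  ])]
```

```bash
cat >> h.py <<'E'
from scipy.spatial.transform import Rotation as Rn
def plan(p0,r0,p1,r1,n):
    "n equal rows from pose0 to pose1 (rpy or Rotation)"
    a=r0 if isinstance(r0,Rn) else Rn.from_euler("xyz",r0); b=r1 if isinstance(r1,Rn) else Rn.from_euler("xyz",r1)
    w=(a.inv()*b).as_rotvec()/n; d=(np.array(p1)-p0)/n; R=a
    for k in range(n):
        s=R.inv().apply(d)*100; print(*np.round(s,2),*np.round(w,4),";"); R=R*Rn.from_rotvec(w)
E
python3 - <<'E'
from h import *
s=robot.observe()
plan(s["tool_pos"],s["tool_rot"],[.557,-.168,.20],[np.pi,0,np.pi/2-.055],16)
E
```

```text
-3.63 -3.45 0.17 0.0 -0.0 0.0861 ;
-3.92 -3.12 0.17 0.0 -0.0 0.0861 ;
-4.17 -2.77 0.17 0.0 -0.0 0.0861 ;
-4.39 -2.4 0.17 0.0 -0.0 0.0861 ;
-4.58 -2.02 0.17 0.0 -0.0 0.0861 ;
-4.74 -1.61 0.17 0.0 -0.0 0.0861 ;
-4.86 -1.2 0.17 0.0 -0.0 0.0861 ;
-4.95 -0.78 0.17 0.0 -0.0 0.0861 ;
-4.99 -0.35 0.17 0.0 -0.0 0.0861 ;
-5.01 0.08 0.17 0.0 -0.0 0.0861 ;
-4.98 0.51 0.17 0.0 -0.0 0.0861 ;
-4.92 0.94 0.17 0.0 -0.0 0.0861 ;
-4.82 1.36 0.17 0.0 -0.0 0.0861 ;
-4.68 1.77 0.17 0.0 -0.0 0.0861 ;
-4.52 2.16 0.17 0.0 -0.0 0.0861 ;
-4.31 2.54 0.17 0.0 -0.0 0.0861 ;
```

{"api": "apply_moves", "payload": {
  "motion": "40 -3.63 -3.45 0.17 0 0 0.086;40 -3.92 -3.12 0.17 0 0 0.086;40 -4.17 -2.77 0.17 0 0 0.086;40 -4.39 -2.4 0.17 0 0 0.086;40 -4.58 -2.02 0.17 0 0 0.086;40 -4.74 -1.61 0.17 0 0 0.086;40 -4.86 -1.2 0.17 0 0 0.086;40 -4.95 -0.78 0.17 0 0 0.086;40 -4.99 -0.35 0.17 0 0 0.086;40 -5.01 0.08 0.17 0 0 0.086;40 -4.98 0.51 0.17 0 0 0.086;40 -4.92 0.94 0.17 0 0 0.086;40 -4.82 1.36 0.17 0 0 0.086;40 -4.68 1.77 0.17 0 0 0.086;40 -4.52 2.16 0.17 0 0 0.086;40 -4.31 2.54 0.17 0 0 0.086;40 0 0 0 0 0 0;40 0 0 0 0 0 0",
  "force": 25
}}

```text
time: 3.25
tool_pos: [0.5572, -0.1672, 0.1991]
tool_rot: [-3.141, -0.001, 1.518]
contact_force: [-0.3, -0.4, 0.5]
opening: 0.0365
grip_force: 0.0
```

{"api": "apply_moves", "payload": {
  "motion": "40 0 0 4 0 0 0;40 0 0 3.5 0 0 0;40 0 0 1.5 0 0 0;40 0 0 0.7 0 0 0;40 0 0 0 0 0 0;20 0 0 0 0 0 0;10 0 0 0 0 0 0;6 0 0 0 0 0 0;6 0 0 0 0 0 0;6 0 0 0 0 0 0;6 0 0 0 0 0 0",
  "force": 8
}}

```text
time: 4.62
tool_pos: [0.5578, -0.1677, 0.1029]
tool_rot: [3.141, 0.0, 1.518]
contact_force: [-0.9, 1.2, 3.5]
opening: 0.0097
grip_force: 8.0
```

{"api": "apply_moves", "payload": {
  "motion": "0 0 0 0 0 0 0;0 0 0 0 0 0 0;0 0 0 -0.5 0 0 0;0 0 0 -1 0 0 0;0 0 0 -1.5 0 0 0;0 0 0 -3 0 0 0;0 0 0 -4 0 0 0;0 0 0 -4 0 0 0;0 0 0 0 0 0 0;0 0 0 0 0 0 0",
  "force": 30
}}

```text
time: 5.88
tool_pos: [0.5573, -0.1674, 0.2423]
tool_rot: [-3.141, -0.0, 1.518]
contact_force: [0.7, 0.2, -1.5]
opening: 0.0098
grip_force: 30.0
```

Run:
```python
from fit import *
np.set_printoptions(precision=4,suppress=True)
s=robot.observe(); P=[robot.read_camera(c) for c in("side","top")]
o=np.zeros((480,800,3),np.uint8)
for k,p in enumerate(P):
    X=[s["tool_pos"]]; u=proj(p,X)[0].astype(int); x0=min(max(u[0]-100,0),440);y0=min(max(u[1]-120,0),240)
    o[:,400*k:400*k+400]=cv2.resize(p["img"][y0:y0+240,x0:x0+200],None,fx=2,fy=2,interpolation=cv2.INTER_CUBIC)
    print(x0,y0)
# fit in-hand pose from side mask: along-width offset b, bottom z, yaw, pitch (x fixed by pads)
p=P[0]; m=np.array(robot.trace("tall_plate",p)[0]["pixels"],np.float32); print(m.sum())
tp=s["tool_pos"]
def X(v): return box(tp[0],v[0],v[2],.13,v[1])
g=np.array([tp[1],tp[2]-.094,-.055])
from scipy.optimize import minimize
def f(v):
    h=hull(p,X(v)); r=slice(int(proj(p,[tp])[0][1])+4,480)   # below fingertips only
    return np.abs(h[r]-m[r]).sum()
r=minimize(f,g,method="Nelder-Mead",options=dict(initial_simplex=np.array([g,g+[.01,0,0],g+[0,.01,0],g+[0,0,.08]]))); print(r.x,r.fun,g,f(g),s["tool_pos"],s["tool_rot"])
cv2.imwrite("pics/lift.png",o[:,:,::-1])
```

```text
326 56
379 46
3368.0
[-0.166   0.1491 -0.0732] 50.6875 [-0.1674  0.1483 -0.055 ] 135.875 [ 0.5573 -0.1674  0.2423] [-3.1411 -0.0003  1.5178]
```

View pics/lift.png

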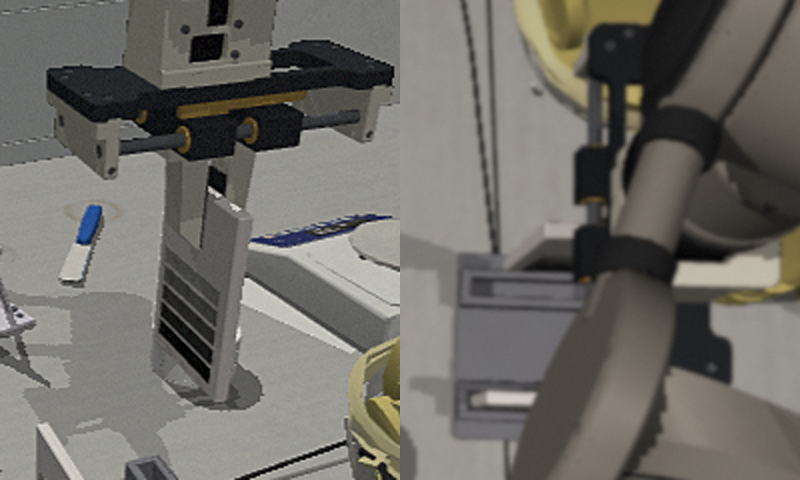

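The plate is gripped squarely with stripes to the front, and the bottom is about 94 mm below the TCP. Now to the hover pose above the stand.

```bash
cat >> h.py <<'E'
T20=np.radians(20)
RT=Rn.from_euler("z",.2)*Rn.from_euler("y",T20)*Rn.from_matrix(np.array([[0,1,0],[1,0,0],[0,0,-1.]]))
def tgt(up,gap,o=(.506,.2172),dy=-.0014,L=.0935):
    u=np.array([np.sin(T20),0,np.cos(T20)]);n=np.array([-np.cos(T20),0,np.sin(T20)])
    return np.r_[o,0]+Rn.from_euler("z",.2).apply(np.array([-.005,dy,.032])+u*(L+up)+n*gap)
E
python3 - <<'E'
from h import *
s=robot.observe(); g=tgt(.11,.005); print(g,RT.as_euler("xyz"))
plan(s["tool_pos"],s["tool_rot"],g,RT,10)
E
```

```text
[0.56498671 0.22772872 0.22493755] [-2.7925268   0.          1.77079633]
3.95 -0.13 0.17 0.0345 -0.0046 -0.025 ;
3.95 -0.03 0.15 0.0345 -0.0046 -0.025 ;
3.95 0.08 0.13 0.0345 -0.0046 -0.025 ;
3.95 0.18 0.11 0.0345 -0.0046 -0.025 ;
3.94 0.28 0.08 0.0345 -0.0046 -0.025 ;
3.94 0.38 0.05 0.0345 -0.0046 -0.025 ;
3.93 0.48 0.02 0.0345 -0.0046 -0.025 ;
3.91 0.58 -0.01 0.0345 -0.0046 -0.025 ;
3.9 0.68 -0.05 0.0345 -0.0046 -0.025 ;
3.88 0.77 -0.1 0.0345 -0.0046 -0.025 ;
```

{"api": "apply_moves", "payload": {
  "motion": "0 2 -0.06 0.08 0.0172 -0.0023 -0.0125;0 1.95 -0.07 0.09 0.0173 -0.0023 -0.0125;0 3.95 -0.03 0.15 0.0345 -0.0046 -0.025;0 3.95 0.08 0.13 0.0345 -0.0046 -0.025;0 3.95 0.18 0.11 0.0345 -0.0046 -0.025;0 3.94 0.28 0.08 0.0345 -0.0046 -0.025;0 3.94 0.38 0.05 0.0345 -0.0046 -0.025;0 3.93 0.48 0.02 0.0345 -0.0046 -0.025;0 3.91 0.58 -0.01 0.0345 -0.0046 -0.025;0 3.9 0.68 -0.05 0.0345 -0.0046 -0.025;0 1.94 0.38 -0.05 0.0172 -0.0023 -0.0125;0 1.94 0.39 -0.05 0.0173 -0.0023 -0.0125;0 0 0 0 0 0 0;0 0 0 0 0 0 0;0 0 0 0 0 0 0"
}}

```text
time: 7.9
tool_pos: [0.5649, 0.2269, 0.2261]
tool_rot: [-2.795, 0.002, 1.77]
contact_force: [0.2, 0.1, -1.5]
opening: 0.0095
grip_force: 30.0
```

Run:
```python
from h import *
np.set_printoptions(precision=4,suppress=True)
s=robot.observe(); P=[robot.read_camera(c) for c in("side","top")]
g=tgt(.11,.005); R=Rn.from_euler("xyz",s["tool_rot"])
print("err tool cm",R.inv().apply(g-s["tool_pos"])*100,"rot",(R.inv()*RT).as_rotvec())
# predicted edges: plate in hand (red), stand model (green)
def plate(p,r): # tool frame: x=width,y=thick(+y rear),z down
    return [p+r.apply([w,t,z]) for w,t,z in((-.0435,-.005,.0935),(.0465,-.005,.0935),(.0465,-.005,-.0365),(-.0435,-.005,-.0365))]
z=Rn.from_euler("z",.2); S=lambda q:[np.r_[.506,.2172,0]+z.apply(v) for v in q]
bs=S([(0,-.075,.03),(0,.075,.03),(.0256,.075,.1005),(.0256,-.075,.1005)])
o=np.zeros((540,800,3),np.uint8)
for k,(p,c0) in enumerate(zip(P,((235,60),(115,110)))):
    im=cv2.resize(p["img"][c0[1]:c0[1]+180,c0[0]:c0[0]+133],None,fx=3,fy=3,interpolation=cv2.INTER_CUBIC)
    for q,c in((plate(s["tool_pos"],R),(255,0,0)),(bs,(0,255,0))):
        cv2.polylines(im,[np.round((proj(p,q)+.5-c0)*3).astype(np.int32)],True,c,1)
    o[:,400*k:400*k+399]=im
cv2.imwrite("pics/hover.png",o[:,:,::-1])
```

```text
err tool cm [0.0831 0.0662 0.1022] rot [ 0.0024  0.0019 -0.0017]
```

View pics/hover.png

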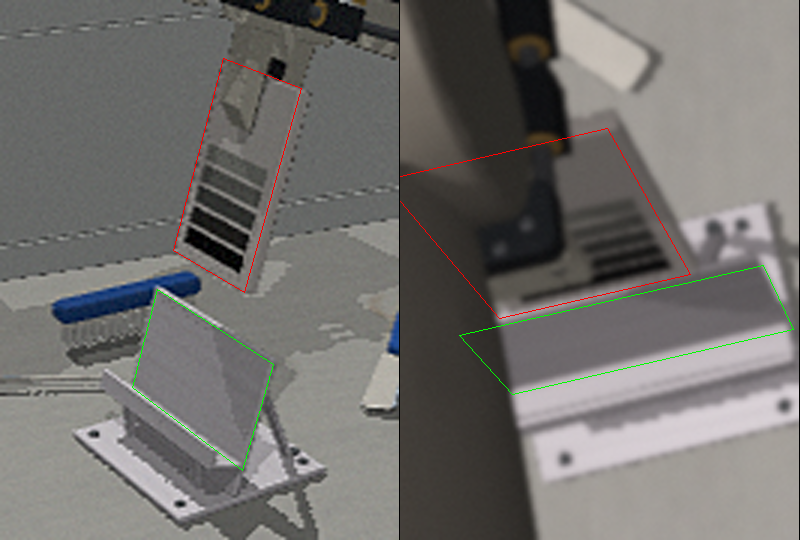

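Overlay agrees with both pictures. Lowering along the slope.

{"api": "apply_moves", "payload": {
  "motion": "0 0.08 0.03 2 0 0 0;0 0 0 3.5 0 0 0;0 0 0 2.5 0 0 0;0 0 0 1.2 0 0 0;0 0 0 0.8 0 0 0;0 0 0 0 0 0 0;0 0 0 0 0 0 0"
}}

```text
time: 8.88
tool_pos: [0.5324, 0.2215, 0.1324]
tool_rot: [-2.796, 0.002, 1.771]
contact_force: [0.2, 0.0, -0.9]
opening: 0.0097
grip_force: 30.0
```

Run:
```python
from h import *
np.set_printoptions(precision=4,suppress=True)
s=robot.observe(); P=[robot.read_camera(c) for c in("side","top")]
R=Rn.from_euler("xyz",s["tool_rot"]); print("to go cm",R.inv().apply(tgt(0,0)-s["tool_pos"])*100,(R.inv()*RT).as_rotvec(),s["contact_force"])
o=np.zeros((500,800,3),np.uint8)
for k,(p,c0) in enumerate(zip(P,((250,130),(130,165)))):
    o[:,400*k:400*k+400]=cv2.resize(p["img"][c0[1]:c0[1]+125,c0[0]:c0[0]+100],None,fx=4,fy=4,interpolation=cv2.INTER_CUBIC)
cv2.imwrite("pics/low.png",o[:,:,::-1])
```

```text
to go cm [-0.0381  0.45    1.172 ] [ 0.0037  0.0018 -0.0008] [ 0.248   0.0488 -0.887 ]
```

View pics/low.png

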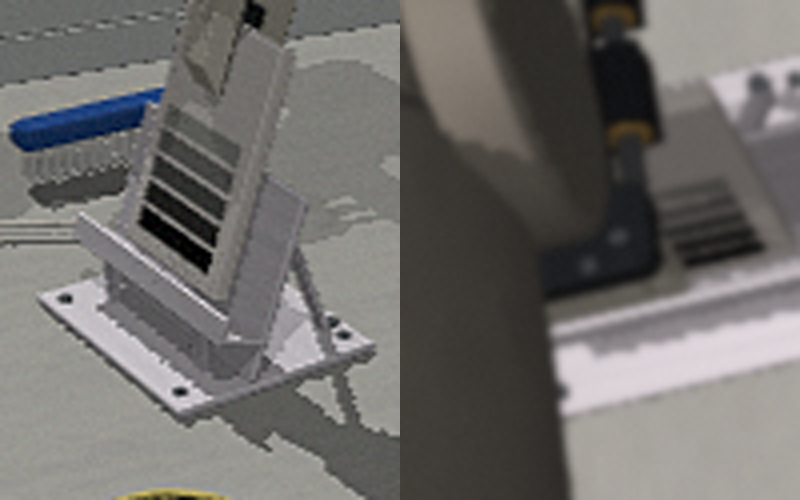

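The plate's lower edge is just behind the lip (side crop (215,290)), with nothing touching. I go on down slowly, watching the force.

{"api": "apply_moves", "payload": {
  "motion": "0 0 0 0.4 0 0 0;0 0 0 0.3 0 0 0;0 0 0 0.2 0 0 0;0 0 0 0.1 0 0 0;0 0 0 0 0 0 0",
  "force": 15
}}

```text
time: 9.6
tool_pos: [0.5288, 0.2209, 0.1236]
tool_rot: [-2.796, 0.002, 1.771]
contact_force: [1.1, 1.7, 6.9]
opening: 0.0096
grip_force: 15.0
```

{"api": "apply_moves", "payload": {
  "motion": "0 0 0.15 -0.04 0 0 0;0 0 0.15 0 0 0 0;0 0 0.1 0 0 0 0;0 0 0 0 0 0 0"
}}

```text
time: 10.1
tool_pos: [0.5321, 0.2215, 0.1224]
tool_rot: [-2.795, 0.002, 1.771]
contact_force: [-2.1, 0.7, 5.3]
opening: 0.0099
grip_force: 15.0
```

{"api": "apply_moves", "payload": {
  "motion": "0 0 0.1 0 0 0 0;0 0 0 0 0 0 0;0 0 0 0 0 0 0"
}}

```text
time: 10.48
tool_pos: [0.533, 0.2217, 0.1221]
tool_rot: [-2.795, 0.002, 1.771]
contact_force: [0.2, -0.1, 6.0]
opening: 0.01
grip_force: 15.0
```

Run:
```python
from h import *
np.set_printoptions(precision=4,suppress=True)
s=robot.observe(); P=[robot.read_camera(c) for c in("side","top")]
R=Rn.from_euler("xyz",s["tool_rot"]); print("to go cm",R.inv().apply(tgt(0,0)-s["tool_pos"])*100,"F tool",R.inv().apply(s["contact_force"]))
p=P[0];c0=(250,130);o=cv2.resize(p["img"][c0[1]:c0[1]+100,c0[0]:c0[0]+100],None,fx=6,fy=6,interpolation=cv2.INTER_CUBIC)
cv2.imwrite("pics/down.png",o[:,:,::-1])
```

```text
to go cm [-0.0419  0.0422  0.2187] F tool [-0.1869 -1.9014 -5.7397]
```

View pics/down.png

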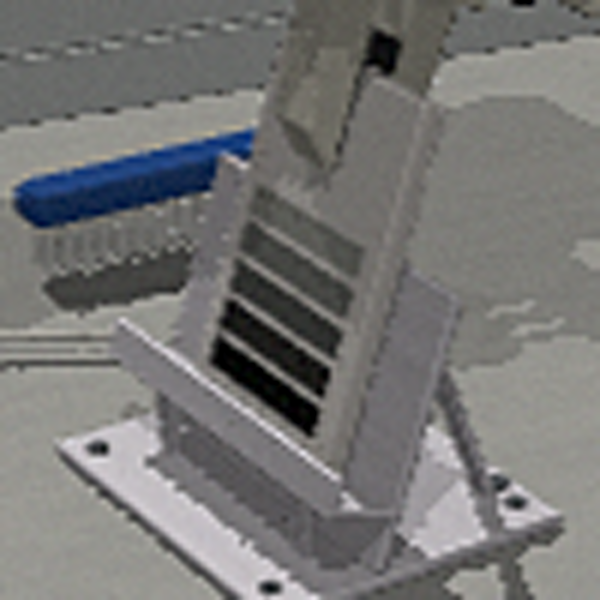

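{"api": "apply_moves", "payload": {
  "motion": "0 0 0.08 0 0 0 0;0 0 0 0 0 0 0"
}}

```text
time: 10.82
tool_pos: [0.5337, 0.2218, 0.1218]
tool_rot: [-2.794, 0.002, 1.771]
contact_force: [-1.5, 0.4, 6.1]
opening: 0.0097
grip_force: 15.0
```

{"api": "apply_moves", "payload": {
  "motion": "0 0 0.04 0 0 0 0;0 0 0 0 0 0 0;12 0 0 0 0 0 0;15 0 0 0 0 0 0;20 0 0 0 0 0 0;30 0 0 0 0 0 0;30 0 0 0 0 0 0;30 0 0 0 0 0 0",
  "force": 4
}}

```text
time: 11.82
tool_pos: [0.5342, 0.2219, 0.1205]
tool_rot: [-2.794, 0.002, 1.771]
contact_force: [0.4, -0.8, 0.1]
opening: 0.0276
grip_force: 0.0
```

Run:
```python
from h import *
p=robot.read_camera("side");c0=(250,130);o=cv2.resize(p["img"][c0[1]:c0[1]+100,c0[0]:c0[0]+100],None,fx=6,fy=6,interpolation=cv2.INTER_CUBIC)
cv2.imwrite("pics/rel.png",o[:,:,::-1])
```

```text
(no output)
```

View pics/rel.png

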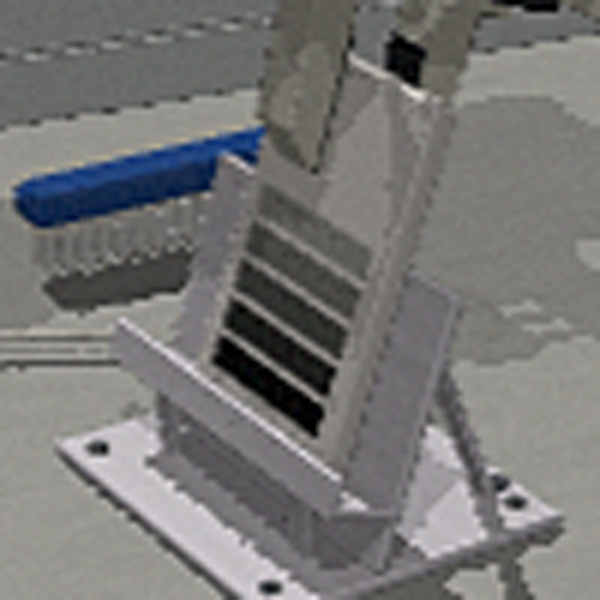

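Released, and the plate rests on the backstop. Retracting along the slope.

{"api": "apply_moves", "payload": {
  "motion": "30 0 0 -1 0 0 0;30 0 0 -2 0 0 0;30 0 0 -3 0 0 0;30 0 0 -5 0 0 0;30 0 0 -5 0 0 0;30 -5 0 -2 0 0 0;30 -6 0 0 0 0 0;30 -6 0 0 0 0 0;30 -6 0 0 0 0 0;30 0 0 0 0 0 0;30 0 0 0 0 0 0;30 0 0 0 0 0 0"
}}

```text
time: 13.38
tool_pos: [0.6398, 0.0106, 0.2907]
tool_rot: [-2.795, 0.002, 1.773]
contact_force: [-0.4, -0.6, 0.3]
opening: 0.0278
grip_force: 0.0
```

Run:
```python
from fit import *
from scipy.optimize import minimize
np.set_printoptions(precision=4,suppress=True)
P=[robot.read_camera(c) for c in("side","top")]; z=Rn.from_euler("z",.2)
M=[np.array(robot.trace("tall_plate",p)[0]["pixels"],np.float32) for p in P]
def X(v): # dx(stand),dy,yaw,tilt ; visible part above lip, 14..130 mm
    q=np.array([[a,b,h] for a in(-.005,.005) for b in(-.045,.045) for h in(.012,.13)])
    q=Rn.from_euler("y",v[3]).apply(q)
    q=Rn.from_euler("z",v[2]).apply(q)+[-.005+v[0],v[1],.032]
    return z.apply(q)+[.506,.2172,0]
g=np.array([0,0,0,T20]);f=lambda v:sum(np.abs(hull(p,X(v))-m).sum() for p,m in zip(P,M))
r=minimize(f,g,method="Nelder-Mead",options=dict(initial_simplex=np.vstack([g,g+np.diag([.006,.006,.06,.06])])))
print(r.x,np.degrees(r.x[3]),r.fun,f(g),[m.sum() for m in M])
for n in("short_plate","roe_tin"):
    for p in P: 
        d=robot.search_frame(n,p); print(n,[np.array(e["centre"]) for e in d[:1]])
o=np.zeros((520,800,3),np.uint8)
for k,(p,c0) in enumerate(zip(P,((240,110),(130,150)))):
    im=cv2.resize(p["img"][c0[1]:c0[1]+130,c0[0]:c0[0]+(100 if 1 else 0)],None,fx=4,fy=4,interpolation=cv2.INTER_CUBIC); o[:,400*k:400*k+400]=im
cv2.imwrite("pics/fin.png",o[:,:,::-1])
```

```text
[-0.0007  0.0008 -0.0207  0.3818] 21.87593555512239 918.0 1087.625 [np.float32(1859.0), np.float32(2454.0)]
short_plate [array([ 0.4611, -0.1798,  0.0699])]
short_plate [array([ 0.4688, -0.1591,  0.094 ])]
roe_tin [array([ 0.4158, -0.0186,  0.0327])]
roe_tin [array([ 0.4708, -0.1566,  0.0952])]
```

View pics/fin.png

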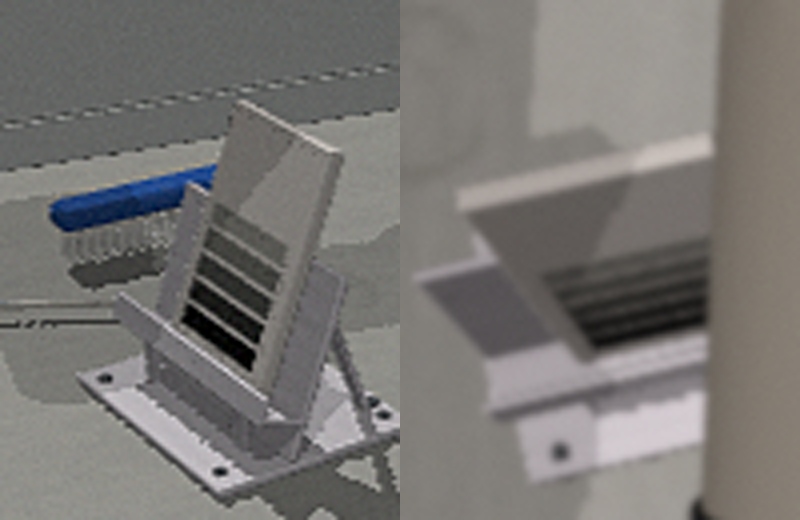

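{"api": "apply_moves", "payload": {
  "motion": "30 -6 0 0 0 0 0;30 -6 0 0 0 0 0;30 -6 0 0 0 0 0;30 -4 0 0 0 0 0;30 0 0 0 0 0 0;30 0 0 0 0 0 0"
}}

```text
time: 14.52
tool_pos: [0.6834, -0.2061, 0.2912]
tool_rot: [-2.797, 0.003, 1.771]
contact_force: [-0.1, 0.2, 0.2]
opening: 0.0278
grip_force: 0.0
```

Run:
```python
from fit import *
from scipy.optimize import minimize
np.set_printoptions(precision=4,suppress=True)
P=[robot.read_camera(c) for c in("side","top")]; z=Rn.from_euler("z",.2)
M=[np.array(robot.trace("tall_plate",p)[0]["pixels"],np.float32) for p in P]
def X(v):
    q=np.array([[a,b,h] for a in(-.005,.005) for b in(-.045,.045) for h in(v[4],.13)])
    q=Rn.from_euler("zy",[0,v[3]]).apply(q)
    q=Rn.from_euler("z",v[2]).apply(q)+[-.005+v[0],v[1],.032]
    return z.apply(q)+[.506,.2172,0]
g=np.array([0,0,0,T20,.01])
for u in((0,1),(0,),(1,)):
    f=lambda v:sum(np.abs(hull(P[i],X(v))-M[i]).sum() for i in u)
    r=minimize(f,g,method="Nelder-Mead",options=dict(initial_simplex=np.vstack([g,g+np.diag([.006,.006,.06,.06,.006])])))
    print(u,r.x,np.degrees(r.x[3]),r.fun,f(g))
d=robot.search_frame("roe_tin",P[1]); print([(np.array(e["centre"]),e["score"]) for e in d[:2]])
```

```text
(0, 1) [-0.0035 -0.0034 -0.0102  0.4103  0.0099] 23.50656862968848 359.3125 766.4375
(0,) [ 0.0006  0.0033 -0.0171  0.3881  0.0049] 22.234154826172865 56.0 177.625
(1,) [-0.0027 -0.004  -0.0153  0.409   0.0098] 23.43601448885983 159.75 588.8125
[(array([ 0.3835, -0.0036,  0.0258]), 0.69)]
```

Run:
```python
from h import *
p=robot.read_camera("side")
for n in("roe_tin","short_plate","tall_plate"): print(n,[np.round(e["centre"],4) for e in robot.search_frame(n,p)[:1]])
print(robot.hand_in())
```

```text
roe_tin [array([ 0.415 , -0.0186,  0.0311])]
short_plate [array([ 0.4618, -0.1743,  0.071 ])]
tall_plate [array([0.5258, 0.2067, 0.1004])]
the job is handed in; nothing more can be done
None
```

I leaned the tall plate on the stand, stripes out and centred to about 4 mm, let go and handed in; it tilts 2–3° more than the backstop, so its bottom edge sits about 3 mm off it, and the short plate and roe tin have not moved.

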